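# Put the capacitors into their own trim nests

### The job

The three capacitors stand in the wrong trim nests. Rearrange them so that each stands upright with its leads up on the bottom of the nest made for its length - the tall black one in the low nest with the black foot, the middle blue one in the middle nest with the blue foot, the short yellow one in the high nest with the yellow foot - so that all their tops come level for lead cutting; the empty white dish is there to park one in meanwhile. Never let a capacitor fall over, and do not push the die block, the bottle and the star knob about.

Things in the scene. Friction and masses are not known exactly. Their poses are not given: they have to be found in the camera images.
- tall_capacitor: tall can capacitor in a black sleeve, upright cylinder 30 mm in diameter and 72 mm high, two thin wire leads 14 mm long stand up from its top end; origin at the centre of its flat underside, z up along its axis; about 75 g; grip it from above round the can near its top. At the start it stands in the high nest
- middle_capacitor: middle can capacitor in a blue sleeve, upright cylinder 30 mm in diameter and 56 mm high, leads 14 mm long up; origin at the centre of its flat underside, z up; about 60 g. At the start it stands in the low nest
- short_capacitor: short can capacitor in a yellow sleeve, upright cylinder 30 mm in diameter and 40 mm high, leads 14 mm long up; origin at the centre of its flat underside, z up; about 45 g. At the start it stands in the middle nest
- low_nest: low trim nest fixed to the table: a round aluminium cup with a flared mouth on a round black foot 68 mm in diameter and 8 mm high. Origin on the table at the cup's axis, z up. Cup: inner diameter 40 mm, opening to 46 mm in the top 4 mm, outer diameter 58 mm at the rim; its inner floor lies 10 mm and its rim 22 mm above the table
- middle_nest: middle trim nest, same as the low nest but with a blue foot and a taller cup: inner floor 26 mm and rim 38 mm above the table
- high_nest: high trim nest, same as the low nest but with a yellow foot and the tallest cup: inner floor 42 mm and rim 54 mm above the table
- park_dish: shallow round white dish fixed to the table, 80 mm in diameter and 8 mm high, flat inner floor 66 mm wide and 3 mm above the table; empty at the start. Origin on the table at its centre
- spare_die: steel die block lying loose, 28x60x18 mm, origin at the centre of its underside, long side along its y; a bystander, leave it alone
- flux_bottle: cream bottle with a red needle cap standing loose, 40 mm in diameter, 116 mm high, origin at the centre of its underside; a bystander, leave it alone
- clamp_knob: black star knob standing loose on its head with its stud up, 36 mm wide, 38 mm high, origin at the centre of its underside; a bystander, leave it alone
Not all that is in view belongs to the job. Leave any orange look-alike of the tall_capacitor alone.

How it is judged:
By the outcome, as a careful person would: the job done as asked, in the order asked, and still so for the second after the job is handed in, with the robot touching nothing.
It also fails if it takes over 83 s, if anything falls off the work surface, if the arm or the gripper's body presses on something with over 40 N, if the wrist force passes 120 N, or if a joint passes its speed limit or range.

### The arm

A 6-joint arm with a two-finger parallel gripper is mounted at the origin on the work surface; the furniture and walls round the work are solid. World frame = base frame: x ahead of the robot, y to its left, z up, the work surface at z = 0. Lengths are in m, angles in degrees, forces in N, time in s.
With the tool pointing down it reaches from about 0.35 to 1 m from the base axis. Payload 7.1 kg.
Tool frame: the origin (TCP) lies on the centre line of the jaws, within the pads' length; the fingertips stand 25 mm ahead of it and the grasp point (between the pads) lies 6 mm ahead of it; z points along the fingers, x is the direction in which the jaws open and shut, and the axes are right-handed (so a half turn about z gives the same grasp; the last joint's range is limited). The gripper opens to 85 mm and grips with 20 to 120 N. Pads are 22 mm wide; open, the fingers measure 114 mm over their backs; the gripper's body (76 mm by 85 mm) begins 54 mm behind the grasp point. The pads swing forward as they close: fully open they stand 13 mm farther back than shut.
Start: joints at [-70.474, 24.242, 93.386, -0, 62.372, -1.089], TCP at [0.22, -0.585, 0.226] pointing down, gripper open.
Joint ranges: [-172.04, 172.04], [-51.8, 120.97], [4.93, 147.93], [-75.15, 255.16], [6.16, 154.13], [-145.62, 145.62]. Speed limits (degrees/s): [136.94, 136.94, 172.46, 180, 180, 180].

### API

Orientations are given as a 3x3 rotation matrix whose columns are the frame's x, y, z axes.
In Python, from cell import env gives the robot as it stands. The module is installed in compiled form; this text tells all that it offers.
- The arm moves only by the tool play_rows, never from a script. Its arguments are lists of equal length, an entry for each row: "xyz": the shift along the tool's x, y, z in mm, a list of three; "rot": the turn, a rotation vector about the tool's x, y, z in rad, a list of three; "grip": the opening, from 0 (shut) to 1 (fully open). In form: {"xyz": [[tx, ty, tz], ...], "rot": [[wx, wy, wz], ...], "grip": [grip, ...]}. A call has 1 to 20 rows; each row is the pose to reach, as a shift and turn from the pose commanded when the call began, along the tool's axes at that moment; what a row does not reach only later rows make up. A row lasts 1/8 s, in which the tool goes at most 62.5 mm and 10.7 degrees, less where a joint would pass 70% of its speed; a pose out of reach is approached as far as the arm can. A call with a gripper value outside its range is refused whole. The fingers move at their own pace and stop on an object; "newtons" is the grip in N (left out, the last holds). Time passes only in rows, so rows that repeat a pose let the fingers close. It gives the time, the measured TCP pose, the force and the opening at its end, in the units of the state.
- env.get_obs(): the state, without advancing time (a new reading comes with each control period).
- env.grab_frame(name): name is "scene" or "top" or "wrist"; returns the picture (400x640x3 uint8, red, green, blue); there is no depth.
- env.calibration(name): a dict with "camera_matrix" (3x3 intrinsics, pixels), "dist_coeffs" ([k1, k2, p1, p2, k3] as OpenCV has them; the pictures are not rectified), "rvec" (rotation vector, rad) and "tvec" (3), from world to camera coordinates, as OpenCV has them. Camera axes: x right, y down, z forward; pixel columns grow to the right and rows downward; lengths in m; the calibration is good to about 2 mm. A picture is of the moment at which its call begins: read the wrist's pose just before it. calibration takes no time and is no camera call; for the wrist camera it gives the pose at the moment of the call.
- env.hand_in(): hands the job in, once; it reports no verdict.
The state is a dict: "clock": time; "joints": joint angles; "qvel": joint speeds; "effort": joint torques, N m; "eef_pos": TCP position; "tcp_rot": TCP orientation; "wrist_force": force on the tool from outside, world axes, zero at the start; "torque": the same for the moment, N m; "grip_width": opening from 0.0 (shut) to 1.0 (fully open).
Only numpy, scipy, OpenCV 4.12 (cv2) and the standard library are available. Lean on these libraries where they do the work, as an engineer would, in place of code of your own. Each camera call takes 0.05 s, during which the arm holds its last target.

## Working session

There is one attempt and no reset: what is moved stays moved. The work goes in short steps, Python scripts to look and compute and a tool call to move; the robot and the scene stay as the last step left them, time stands still between calls to the robot, and variables do not carry over. Pictures are saved under pics/ and viewed, and the job is handed in when it is done.

Besides the shell and the picture viewer there is one more tool, called after "Call:" by a JSON object that holds its "fn" and its "kwargs", one argument or row to a line. play_rows: Moves the arm, as the interface text tells. Its arguments: {"type":"object","properties":{"xyz":{"type":"array","items":{"type":"array","items":{"type":"number"}}},"rot":{"type":"array","items":{"type":"array","items":{"type":"number"}}},"grip":{"type":"array","items":{"type":"number"}},"newtons":{"type":"number"}},"required":["xyz","rot","grip"]}

```bash
mkdir -p pics; python3 - <<'E'
from cell import env
import cv2
o=env.get_obs();print(o)
for n in("scene","top"):
    cv2.imwrite(f"pics/{n}0.png",env.grab_frame(n)[:,:,::-1]); c=env.calibration(n);print(n,c)
E
```

```text
{'clock': 0.0, 'joints': array([-7.04718853e+01,  2.42854360e+01,  9.34334431e+01,  1.78681755e-04,
        6.23700491e+01, -1.08806727e+00]), 'qvel': array([-0.04368442,  0.08411758,  0.00481082,  0.03438073, -0.03884639,
        0.07617381]), 'effort': array([ 5.94749454e-04, -5.57387745e+01, -2.81740773e+01, -3.75788360e-07,
        7.43127137e-03, -3.29935823e-06]), 'eef_pos': array([ 0.21990821, -0.58443198,  0.22492095]), 'tcp_rot': array([[ 3.52104248e-01, -9.35960647e-01, -5.16211690e-04],
       [-9.35959503e-01, -3.52104625e-01,  1.46373236e-03],
       [-1.55175641e-03, -3.22331455e-05, -9.99998796e-01]]), 'wrist_force': array([ 0.10274982,  0.09924871, -1.47628711]), 'torque': array([-0.02771704, -0.00256143, -0.00319235]), 'grip_width': 0.9963812612171371}
scene {'camera_matrix': array([[486.20588613,   0.        , 315.2641251 ],
       [  0.        , 486.20588613, 193.62260551],
       [  0.        ,   0.        ,   1.        ]]), 'dist_coeffs': array([-0.15237925,  0.        ,  0.        ,  0.        ,  0.        ]), 'rvec': array([ 2.40776038, -0.61329818,  0.23520776]), 'tvec': array([-0.47669216,  0.19017086,  1.23470996])}
top {'camera_matrix': array([[458.75907945,   0.        , 321.50802526],
       [  0.        , 458.75907945, 195.64264755],
       [  0.        ,   0.        ,   1.        ]]), 'dist_coeffs': array([-0.0011876,  0.       ,  0.       ,  0.       ,  0.       ]), 'rvec': array([ 2.20030765, -2.1684295 ,  0.08684951]), 'tvec': array([-0.05206377,  0.52840708,  1.40914153])}
```

View pics/scene0.png

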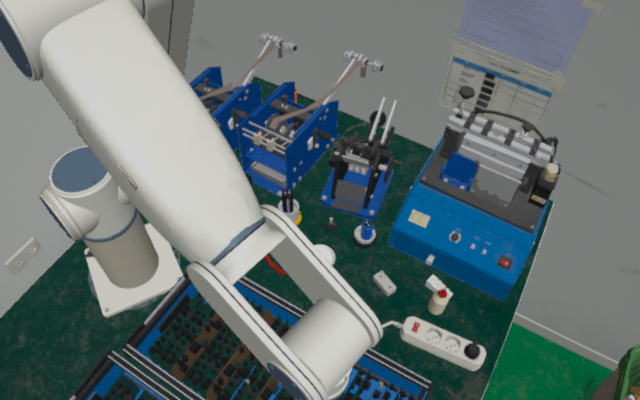

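View pics/top0.png

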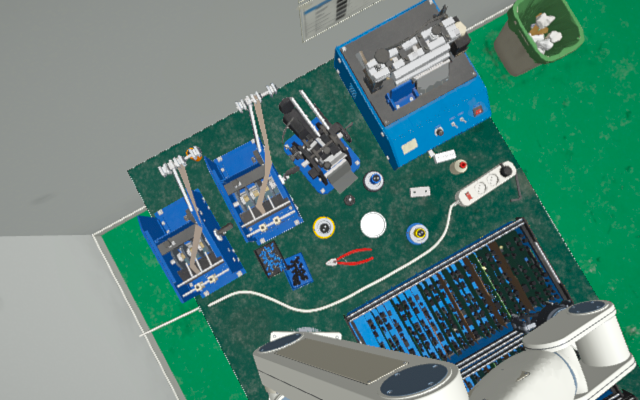

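```bash
cat > h.py <<'E'
import numpy as np,cv2
from cell import env
def ray(n,uv,c=None):
    c=c or env.calibration(n)
    R=cv2.Rodrigues(c["rvec"])[0];C=-R.T@c["tvec"]
    p=cv2.undistortPoints(np.array([[uv]],float),c["camera_matrix"],c["dist_coeffs"])[0,0]
    return C,R.T@np.array([p[0],p[1],1])
def at(n,uv,z,c=None):
    C,d=ray(n,uv,c);return C+d*(z-C[2])/d[2]
E
python3 - <<'E'
from h import *
im=cv2.imread("pics/top0.png")
cv2.imwrite("pics/top0c.png",cv2.resize(im[145:275,300:480],None,fx=4.4,fy=4.4,interpolation=cv2.INTER_CUBIC))
for k,uv,z in[("high/tall rim",(324,228),.054),("mid",(418,233),.038),("low",(374,180),.022),("dish",(373,225),.008),("knob",(350,199),.02),("die",(420,191),.018),("bottle",(459,167),.1),("pliers",(350,258),0.01),("strip",(470,195),.03),("machine",(345,185),.05)]:
    print(k,at("top",uv,z).round(3))
E
```

```text
high/tall rim [ 0.428 -0.053  0.054]
mid [ 0.417 -0.341  0.038]
low [ 0.58  -0.207  0.022]
dish [ 0.44  -0.207  0.008]
knob [ 0.52  -0.133  0.02 ]
die [ 0.548 -0.352  0.018]
bottle [ 0.614 -0.45   0.1  ]
pliers [ 0.337 -0.136  0.01 ]
strip [ 0.537 -0.504  0.03 ]
machine [ 0.561 -0.116  0.05 ]
```

View pics/top0c.png

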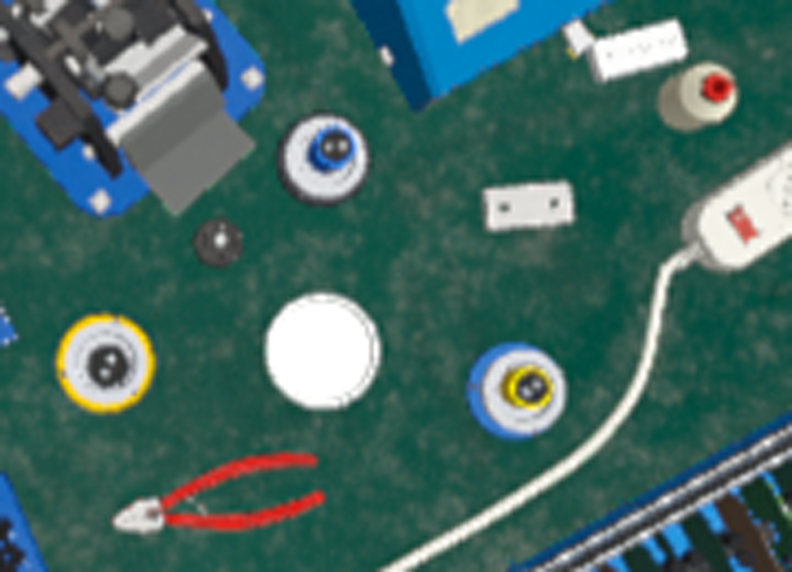

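```bash
python3 - <<'E'
from h import *
im=cv2.imread("pics/scene0.png")
cv2.imwrite("pics/scene0c.png",cv2.resize(im[90:320,270:470],None,fx=2.6,fy=2.6,interpolation=cv2.INTER_CUBIC))
im=env.grab_frame("wrist");cv2.imwrite("pics/w0.png",im[:,:,::-1])
t=cv2.imread("pics/top0.png");hsv=cv2.cvtColor(t,cv2.COLOR_BGR2HSV)
def blob(m,uv,r=20):
    k=np.zeros(m.shape,np.uint8);cv2.circle(k,uv,r,255,-1);m=m&k
    n,l,s,c=cv2.connectedComponentsWithStats(m);i=1+np.argmax(s[1:,4]);
    ys,xs=np.where(l==i);(cx,cy),rr=cv2.minEnclosingCircle(np.c_[xs,ys].astype(np.float32));return s[i],c[i],(cx,cy,rr)
notgreen=255-cv2.inRange(hsv,(60,60,0),(95,255,255))
for n,uv,r in[("high",(324,228),18),("mid",(418,233),18),("low",(374,180),17),("dish",(373,225),20)]:
    s,c,m=blob(notgreen,uv,r);print(n,s,c,m,at("top",m[:2],.006).round(3))
E
```

```text
high [312 216  24  24 432] [323.43981481 227.21990741] (323.5, 227.28260803222656, 11.81311321258545) [ 0.431 -0.052  0.006]
mid [406 223  23  22 409] [416.6601467  233.39364303] (416.81317138671875, 233.08718872070312, 11.559932708740234) [ 0.417 -0.344  0.006]
low [363 171  21  21 351] [373.1025641  180.78632479] (373.1529846191406, 180.776123046875, 10.565759658813477) [ 0.58  -0.207  0.006]
dish [360 211  27  27 576] [372.88541667 224.27083333] (372.7542419433594, 224.4322052001953, 13.618742942810059) [ 0.442 -0.206  0.006]
```

View pics/scene0c.png

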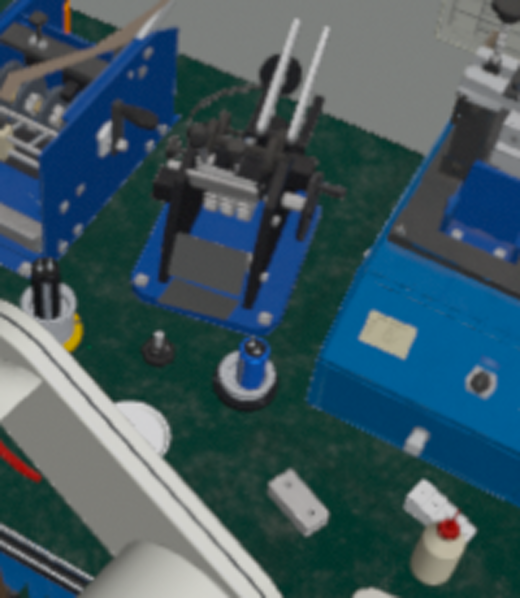

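View pics/w0.png

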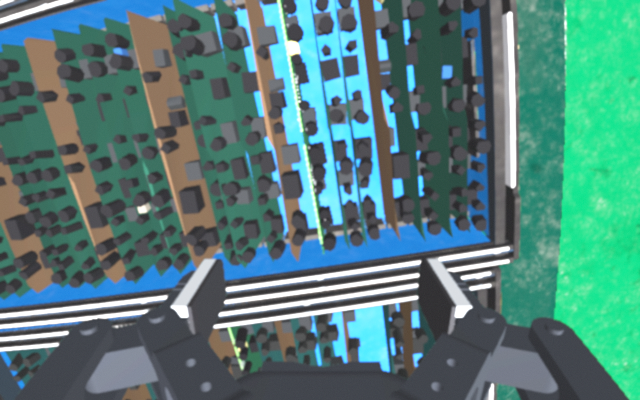

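```bash
cat >> h.py <<'E'
def toolshift(target,o=None):
    o=o or env.get_obs(); return (o["tcp_rot"].T@(np.array(target)-o["eef_pos"])*1000).round(1)
E
python3 - <<'E'
from h import *
o=env.get_obs()
c=env.calibration("wrist");R=cv2.Rodrigues(c["rvec"])[0];C=-R.T@c["tvec"]
print("cam in tool",o["tcp_rot"].T@(C-o["eef_pos"]),"axis",o["tcp_rot"].T@R.T)
print(toolshift([.415,-.300,.226]), o["clock"])
from scipy.spatial.transform import Rotation as Rr
T=np.diag([1,-1,-1.]);print(Rr.from_matrix(o["tcp_rot"].T@T).as_rotvec())
E
```

```text
cam in tool [ 4.67607656e-07 -7.65216959e-02 -1.48830502e-01] axis [[ 9.99999702e-01  1.56153222e-04 -7.56106729e-04]
 [ 7.79446222e-05  9.53910581e-01  3.00090980e-01]
 [ 7.68118382e-04 -3.00090950e-01  9.53910285e-01]]
[-197.7 -282.8   -0.7] 0.15
[-6.87311299e-04  9.95972723e-04 -1.21100444e+00]
```

Call:
{"fn": "play_rows", "kwargs": {
  "xyz": [
    [-25,-35,0],
    [-50,-70,0],
    [-75,-105,0],
    [-100,-140,0],
    [-125,-175,0],
    [-150,-210,0],
    [-175,-245,0],
    [-198,-283,0],
    [-198,-283,0],
    [-198,-283,0]
  ],
  "rot": [
    [0,0,-0.151],
    [0,0,-0.303],
    [0,0,-0.454],
    [0,0,-0.605],
    [0,0,-0.757],
    [0,0,-0.908],
    [0,0,-1.06],
    [0,0,-1.211],
    [0,0,-1.211],
    [0,0,-1.211]
  ],
  "grip": [0.8,0.8,0.8,0.8,0.8,0.8,0.8,0.8,0.8,0.8]
}}

```text
clock: 1.4
eef_pos: [0.4151, -0.3, 0.2256]
tcp_rot: [[1.0, -0.0, -0.0], [-0.0, -1.0, -0.0], [-0.0, 0.0, -1.0]]
wrist_force: [0.5, 0.4, -0.4]
grip_width: 0.801
```

```bash
cat >> h.py <<'E'
def snap(n,f):
    c=env.calibration(n);im=env.grab_frame(n);cv2.imwrite(f,im[:,:,::-1]);import pickle;pickle.dump(c,open(f+".pkl","wb"));return im[:,:,::-1].copy(),c
def load(f):
    import pickle;return cv2.imread(f),pickle.load(open(f+".pkl","rb"))
E
python3 - <<'E'
from h import *
o=env.get_obs();print(o["clock"],o["eef_pos"],o["joints"],o["tcp_rot"].round(3))
snap("wrist","pics/w1.png"); snap("top","pics/top1.png");snap("scene","pics/sc1.png")
E
```

```text
1.4 [ 0.41510349 -0.300011    0.22561163] [-3.71786406e+01  1.47843720e+01  1.07520388e+02 -1.93234450e-02
  5.77116893e+01 -3.71522790e+01] [[ 1. -0. -0.]
 [-0. -1. -0.]
 [-0.  0. -1.]]
```

View pics/w1.png

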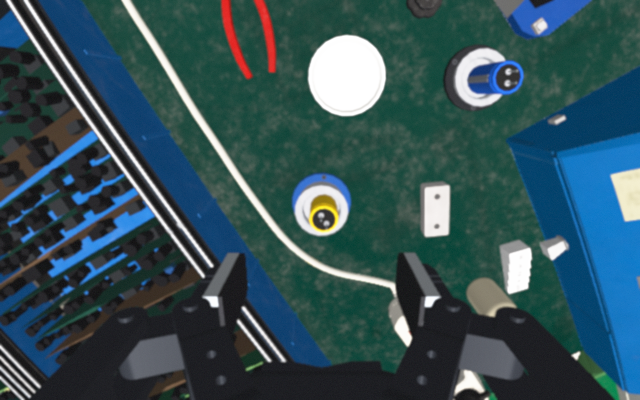

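View pics/sc1.png

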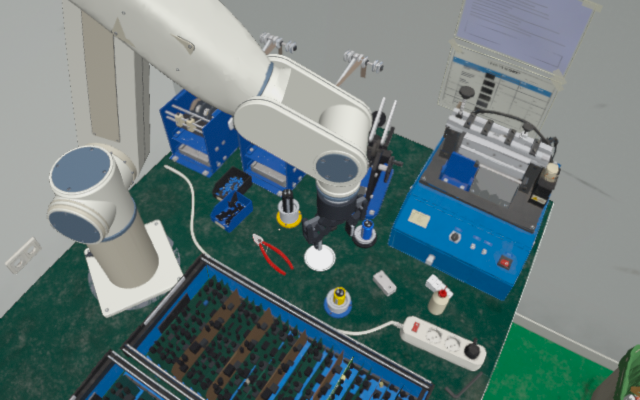

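```bash
python3 - <<'E'
from h import *
im,c=load("pics/w1.png");hsv=cv2.cvtColor(im,cv2.COLOR_BGR2HSV)
cv2.imwrite("pics/w1c.png",cv2.resize(im[160:250,280:380],None,fx=6,fy=6,interpolation=cv2.INTER_CUBIC))
cv2.imwrite("pics/w1d.png",cv2.resize(im[30:120,430:540],None,fx=6,fy=6,interpolation=cv2.INTER_CUBIC))
def fit(m,uv,r,z,n):
    k=np.zeros(m.shape,np.uint8);cv2.circle(k,uv,r,255,-1);m=m&k
    cs,_=cv2.findContours(m,cv2.RETR_EXTERNAL,cv2.CHAIN_APPROX_NONE);q=max(cs,key=cv2.contourArea)
    P=np.array([at("w",tuple(p[0].astype(float)),z,c)[:2] for p in q]);(x,y),rr=cv2.minEnclosingCircle((P*1000).astype(np.float32))
    print(n,cv2.contourArea(q),x.__round__(1),y.__round__(1),"r",round(rr,1), np.array(cv2.fitEllipse((P*1000).astype(np.float32))[0]).round(1))
ng=255-cv2.inRange(hsv,(60,60,0),(97,255,200))
fit(ng,(347,75),48,.008,"dish")
fit(cv2.inRange(hsv,(20,100,80),(35,255,255)),(324,213),20,.066,"yellow top")
fit(cv2.inRange(hsv,(0,0,110),(180,60,255)),(321,210),32,.038,"mid cup rim")
fit(cv2.inRange(hsv,(0,0,110),(180,60,255)),(480,78),38,.022,"low cup rim")
E
```

```text
dish 5065.5 441.0 -204.5 r 41.6 [ 441.1 -204.8]
yellow top 808.5 417.1 -335.1 r 18.9 [ 416.8 -335.7]
mid cup rim 2186.5 414.2 -341.0 r 30.5 [ 414.5 -341.5]
low cup rim 1352.5 577.6 -204.7 r 29.5 [ 576.9 -204.8]
```

View pics/w1c.png

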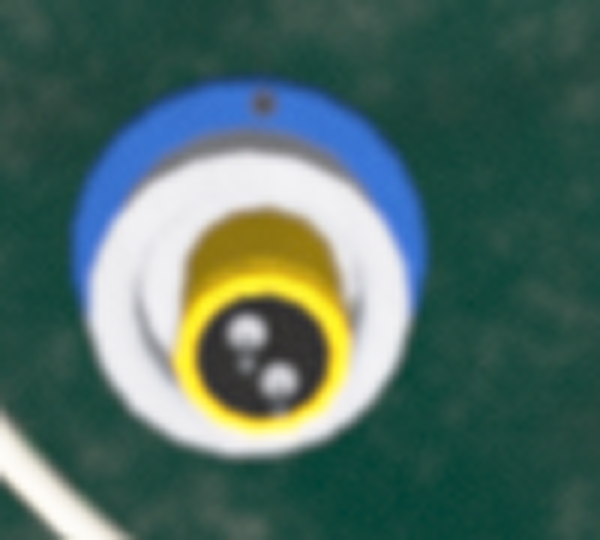

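View pics/w1d.png

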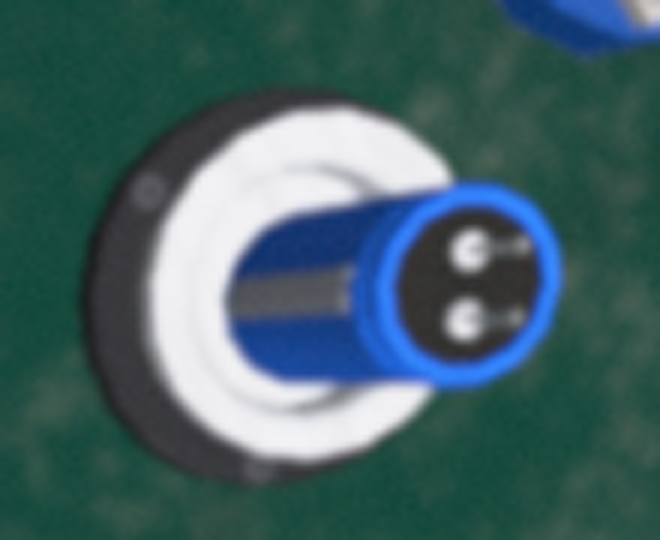

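```bash
python3 - <<'E'
from h import *
im,c=load("pics/w1.png")
for n,uv,z in[("ytop",(324,218.3),.066),("midrim",(321.5,210.4),.038),("btop",(507.3,77.3),.066),("lowrim",(482,77),.022),("lowfoot",(477,78),.008)]: print(n,at("w",uv,z,c).round(4))
print(toolshift([.4165,-.341,.110]))
E
```

```text
ytop [ 0.4176 -0.3401  0.066 ]
midrim [ 0.4151 -0.3418  0.038 ]
btop [ 0.5809 -0.2065  0.066 ]
lowrim [ 0.5778 -0.2045  0.022 ]
lowfoot [ 0.579  -0.2049  0.008 ]
[  1.9  40.3 115.6]
```

Call:
{"fn": "play_rows", "kwargs": {
  "xyz": [
    [1,20,30],
    [2,40,75],
    [2,40,115],
    [2,40,140],
    [2,40,155],
    [2,40,160],
    [2,40,160],
    [2,40,160],
    [2,40,160],
    [2,40,160],
    [2,40,160],
    [2,40,160]
  ],
  "rot": [
    [0,0,0],
    [0,0,0],
    [0,0,0],
    [0,0,0],
    [0,0,0],
    [0,0,0],
    [0,0,0],
    [0,0,0],
    [0,0,0],
    [0,0,0],
    [0,0,0],
    [0,0,0]
  ],
  "grip": [0.8,0.8,0.8,0.8,0.8,0.8,0.8,0.3,0.3,0.2,0.2,0.2],
  "newtons": 40
}}

```text
clock: 3.05
eef_pos: [0.4172, -0.34, 0.0657]
tcp_rot: [[1.0, 0.0, 0.0], [0.0, -1.0, 0.0], [0.0, -0.0, -1.0]]
wrist_force: [0.0, -0.6, 0.2]
grip_width: 0.202
```

```bash
python3 - <<'E'
from h import *
im,c=snap("wrist","pics/w2.png");o=env.get_obs();print(o["grip_width"],o["eef_pos"],o["wrist_force"])
E
```

```text
0.20131859618710904 [ 0.41723154 -0.33995027  0.06572601] [-0.46396318 -0.93923977 -0.11850495]
```

View pics/w2.png

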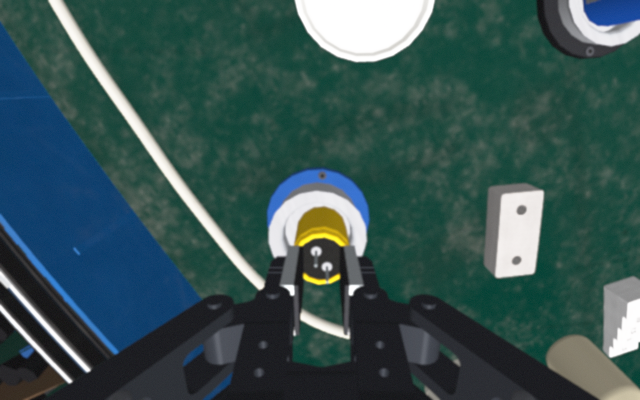

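Call:
{"fn": "play_rows", "kwargs": {
  "xyz": [
    [0,0,0],
    [0,0,0],
    [0,0,0]
  ],
  "rot": [
    [0,0,0],
    [0,0,0],
    [0,0,0]
  ],
  "grip": [0.0,0.0,0.0],
  "newtons": 40
}}

```text
clock: 3.48
eef_pos: [0.4172, -0.34, 0.0657]
tcp_rot: [[1.0, 0.0, -0.0], [0.0, -1.0, 0.0], [-0.0, -0.0, -1.0]]
wrist_force: [0.5, -0.2, 0.4]
grip_width: 0.001
```

```bash
python3 - <<'E'
from h import *
im,c=snap("wrist","pics/w3.png");o=env.get_obs();print(o["grip_width"],o["eef_pos"],o["wrist_force"])
cv2.imwrite("pics/w3c.png",cv2.resize(im[160:340,240:400],None,fx=3.3,fy=3.3))
E
```

```text
-0.003841662434174898 [ 0.41719716 -0.33997934  0.06567483] [-0.50722577 -0.00176292  0.2026364 ]
```

View pics/w3c.png

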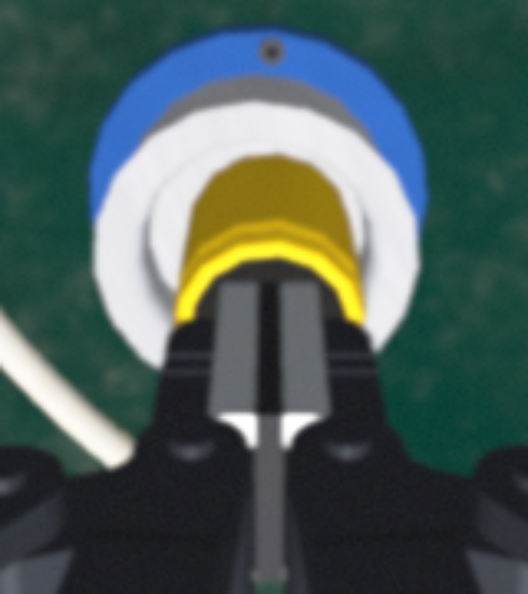

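```bash
python3 - <<'E'
from h import *
im,c=load("pics/w3.png")
for n,p in[("tcp",(.4172,-.34,.0657)),("grasp",(.4172,-.34,.0597)),("tip",(.4172,-.34,.0407)),("tip+10y",(.4172,-.33,.0407)),("cantop far",(.4175,-.325,.066)),("cantop c",(.4175,-.34,.066))]:
    q=cv2.projectPoints(np.array([p]),c["rvec"],c["tvec"],c["camera_matrix"],c["dist_coeffs"])[0][0,0];print(n,q,((q-[240,160])*3.3).round())
C=-cv2.Rodrigues(c["rvec"])[0].T@c["tvec"];print(C)
g,_=load("pics/w2.png");cv2.imwrite("pics/w2c.png",cv2.resize(g[160:340,240:400],None,fx=3.3,fy=3.3))
snap("scene","pics/sc3.png");s=cv2.imread("pics/sc3.png");cv2.imwrite("pics/sc3c.png",cv2.resize(s[230:340,270:410],None,fx=5,fy=5,interpolation=cv2.INTER_CUBIC))
E
```

```text
tcp [321.55662249 256.78163125] [269. 319.]
grasp [321.54714982 251.34278699] [269. 301.]
tip [321.52082629 236.26734523] [269. 252.]
tip+10y [321.52607571 219.69538085] [269. 197.]
cantop far [322.19459061 228.87124232] [271. 227.]
cantop c [322.16611654 257.06337674] [271. 320.]
[ 0.4170542  -0.26338689  0.2145265 ]
```

View pics/sc3c.png

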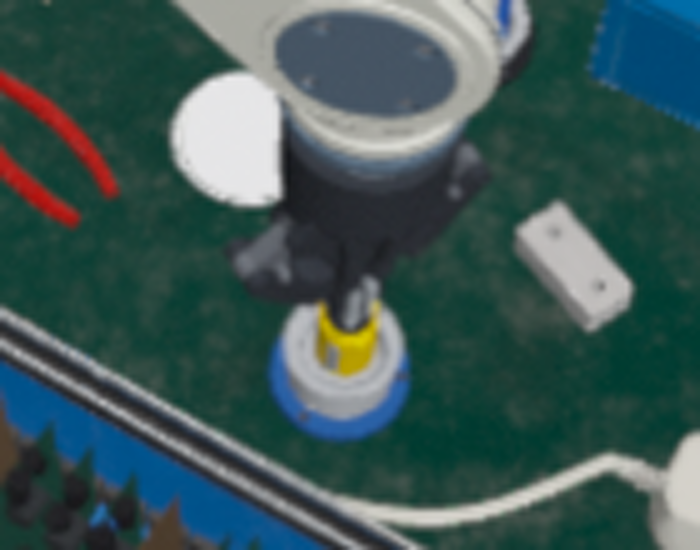

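View pics/w2c.png

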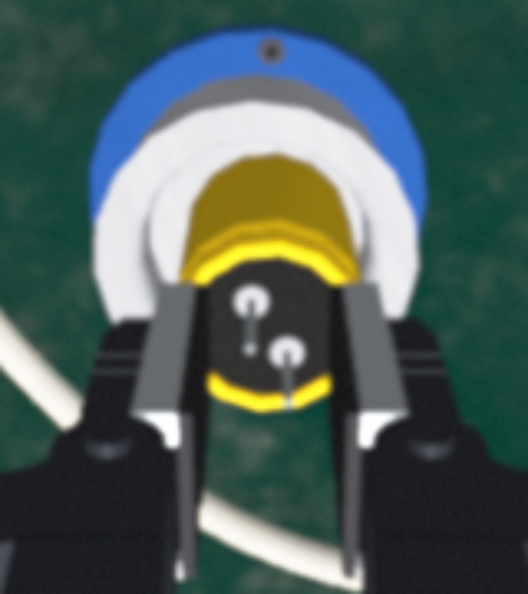

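```bash
python3 - <<'E'
from h import *
im,c=load("pics/w3.png");print(c["camera_matrix"],c["dist_coeffs"])
o=env.get_obs();P=lambda p:cv2.projectPoints(np.array([p],float),c["rvec"],c["tvec"],c["camera_matrix"],c["dist_coeffs"])[0][0,0]
for dz in(25,15,5,0,-5,-15,-25):
    for x in (0,.0085,):
        print(dz,x,(P(o["eef_pos"]+[x,.011,-dz/1000])).round(1),((P(o["eef_pos"]+[x,.011,-dz/1000])-[240,160])*3.3).round())
print("lead tip h",[P((.4175,-.34,z)).round(1) for z in(.066,.080)])
a,_=load("pics/w1.png");cv2.imwrite("pics/w1f.png",a[230:400,100:540])
E
```

```text
[[334.94486098   0.         321.11151644]
 [  0.         334.94486098 198.92334815]
 [  0.           0.           1.        ]] [-0.06953668  0.          0.          0.          0.        ]
25 0 [321.6 218. ] [269. 191.]
25 0.0085 [337. 218.] [320. 191.]
15 0 [321.6 224.7] [269. 214.]
15 0.0085 [337.8 224.7] [323. 214.]
5 0 [321.6 232.2] [269. 238.]
5 0.0085 [338.7 232.2] [326. 238.]
0 0 [321.7 236.3] [269. 252.]
0 0.0085 [339.3 236.3] [328. 252.]
-5 0 [321.7 240.6] [270. 266.]
-5 0.0085 [339.8 240.6] [329. 266.]
-15 0 [321.7 250.1] [270. 297.]
-15 0.0085 [341.  250.1] [333. 297.]
-25 0 [321.7 260.8] [270. 333.]
-25 0.0085 [342.3 260.8] [338. 333.]
lead tip h [array([322.2, 257.1]), array([322.2, 271.4])]
```

```bash
python3 - <<'E'
from h import *
snap("top","pics/top3.png")
E
```

```text
(no output)
```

View pics/top3.png

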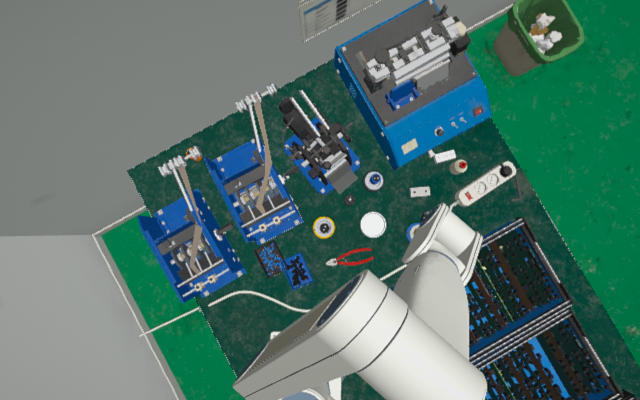

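View pics/w3.png

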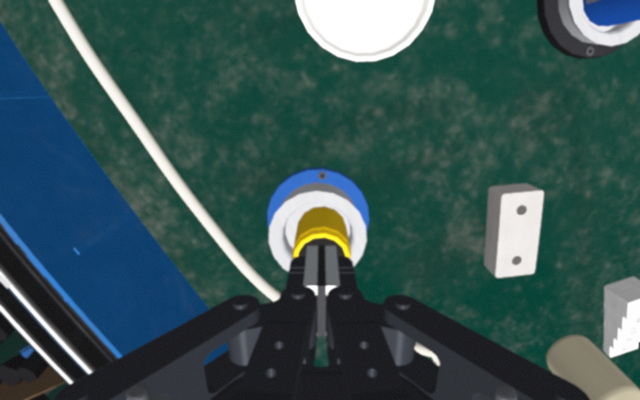

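```bash
python3 - <<'E'
from h import *
c=env.calibration("scene");P=lambda p:cv2.projectPoints(np.array([p],float),c["rvec"],c["tvec"],c["camera_matrix"],c["dist_coeffs"])[0][0,0]
for y in(-.329,-.34,-.351):
  for z in(.04,.066,.08,.09): q=P((.4172,y,z));print(y,z,q.round(1),((q-[270,230])*5).round())
print(env.get_obs()["joints"])
E
```

```text
-0.329 0.04 [335.4 293.1] [327. 315.]
-0.329 0.066 [335.9 288. ] [330. 290.]
-0.329 0.08 [336.2 285.2] [331. 276.]
-0.329 0.09 [336.4 283.2] [332. 266.]
-0.34 0.04 [337.7 296.7] [338. 334.]
-0.34 0.066 [338.3 291.7] [341. 309.]
-0.34 0.08 [338.6 289. ] [343. 295.]
-0.34 0.09 [338.8 286.9] [344. 285.]
-0.351 0.04 [340.  300.4] [350. 352.]
-0.351 0.066 [340.7 295.4] [353. 327.]
-0.351 0.08 [341.  292.7] [355. 314.]
-0.351 0.09 [341.3 290.7] [356. 304.]
[-4.04442972e+01  3.08968866e+01  1.09561822e+02  1.63229547e-03
  3.95423400e+01 -4.04419664e+01]
```

Call:
{"fn": "play_rows", "kwargs": {
  "xyz": [
    [0,0,-4],
    [0,0,-4],
    [0,0,-4],
    [0,0,-4],
    [0,0,6],
    [0,0,14],
    [0,0,20],
    [0,0,20]
  ],
  "rot": [
    [0,0,0],
    [0,0,0],
    [0,0,0],
    [0,0,0],
    [0,0,0],
    [0,0,0],
    [0,0,0],
    [0,0,0]
  ],
  "grip": [0.2,0.6,0.65,0.65,0.65,0.65,0.65,0.65],
  "newtons": 25
}}

```text
clock: 4.62
eef_pos: [0.4168, -0.3396, 0.0449]
tcp_rot: [[1.0, -0.0, -0.001], [-0.0, -1.0, 0.001], [-0.001, -0.001, -1.0]]
wrist_force: [-0.2, 0.8, -0.2]
grip_width: 0.651
```

```bash
python3 - <<'E'
from h import *
im,c=snap("wrist","pics/w4.png");im2,c=snap("scene","pics/sc4.png")
a=cv2.resize(im[160:340,220:420],None,fx=2.8,fy=2.8);b=cv2.resize(im2[240:340,290:390],(504,504),interpolation=cv2.INTER_CUBIC)[:, :240]
b=cv2.resize(im2[250:330,300:350],(315,504),interpolation=cv2.INTER_CUBIC)
cv2.imwrite("pics/c4.png",np.hstack([a[:504,:480],b]));print(env.get_obs())
E
```

```text
{'clock': 4.725, 'joints': array([-4.04424758e+01,  3.29358383e+01,  1.09791111e+02,  9.82100588e-04,
        3.72876030e+01, -4.04448464e+01]), 'qvel': array([-0.03172962, -0.44803917, -0.10509734,  0.09224152,  0.15853697,
        0.04115434]), 'effort': array([-1.55842346e-03, -5.26635218e+01, -1.64506888e+01, -1.29529558e-04,
        5.43126065e-03, -1.26225268e-04]), 'eef_pos': array([ 0.41722396, -0.33997878,  0.04560019]), 'tcp_rot': array([[ 9.99999982e-01,  2.77196556e-05, -1.86558407e-04],
       [ 2.77518662e-05, -9.99999985e-01,  1.72656752e-04],
       [-1.86553619e-04, -1.72661926e-04, -9.99999968e-01]]), 'wrist_force': array([-0.10792413,  0.20537266,  1.03381266]), 'torque': array([ 0.02790517, -0.03250227,  0.03261753]), 'grip_width': 0.6500617730762253}
```

View pics/c4.png

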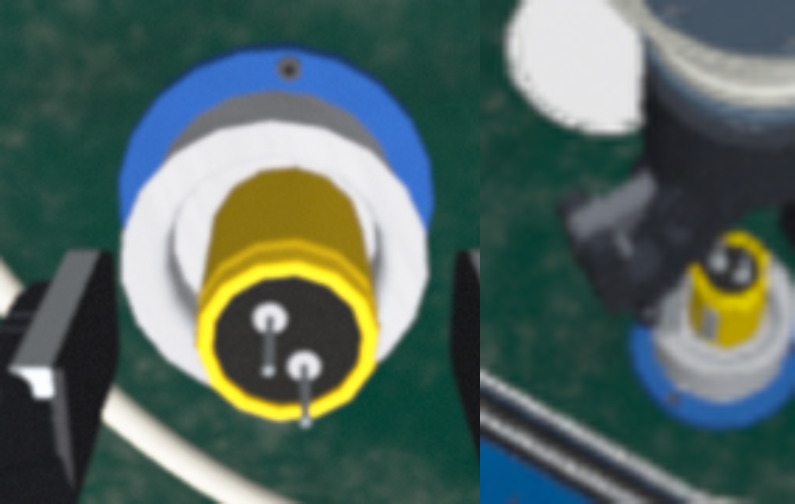

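Call:
{"fn": "play_rows", "kwargs": {
  "xyz": [
    [0,0,4],
    [0,0,8],
    [0,0,8],
    [0,0,8],
    [0,0,8],
    [0,0,8],
    [0,0,8],
    [0,0,8]
  ],
  "rot": [
    [0,0,0],
    [0,0,0],
    [0,0,0],
    [0,0,0],
    [0,0,0],
    [0,0,0],
    [0,0,0],
    [0,0,0]
  ],
  "grip": [0.65,0.65,0.5,0.4,0.3,0.2,0.2,0.2],
  "newtons": 25
}}

```text
clock: 5.72
eef_pos: [0.4174, -0.3401, 0.0379]
tcp_rot: [[1.0, -0.0, 0.0], [-0.0, -1.0, -0.0], [0.0, 0.0, -1.0]]
wrist_force: [-0.4, 0.2, 3.2]
grip_width: 0.344
```

```bash
python3 - <<'E'
from h import *
im,c=snap("wrist","pics/w5.png");im2,c=snap("scene","pics/sc5.png")
a=cv2.resize(im[160:340,220:420],None,fx=2.8,fy=2.8)
b=cv2.resize(im2[250:330,310:360],(315,504),interpolation=cv2.INTER_CUBIC)
cv2.imwrite("pics/c5.png",np.hstack([a[:504,:480],b]));o=env.get_obs();print(o["eef_pos"],o["wrist_force"],o["torque"],o["grip_width"])
E
```

```text
[ 0.41734404 -0.34012005  0.03790295] [-1.58265807  0.16489427  3.86418508] [0.04256988 0.08394252 0.02546026] 0.3391566736136346
```

View pics/c5.png

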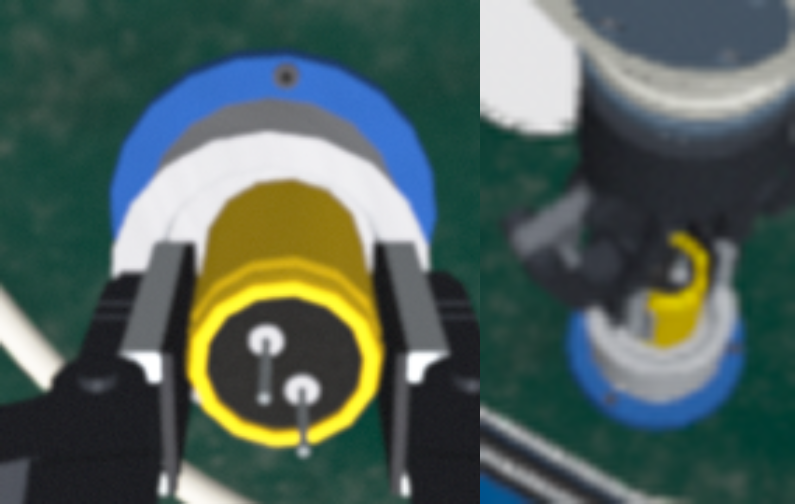

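Call:
{"fn": "play_rows", "kwargs": {
  "xyz": [
    [0,0,-5],
    [0,0,-15],
    [0,0,-30],
    [0,0,-50],
    [0,0,-70],
    [4,-25,-70],
    [9,-55,-70],
    [16,-95,-70],
    [22,-128,-70],
    [24,-135,-70],
    [24,-135,-70],
    [24,-135,-55],
    [24,-135,-35],
    [24,-135,-15],
    [24,-135,0]
  ],
  "rot": [
    [0,0,0],
    [0,0,0],
    [0,0,0],
    [0,0,0],
    [0,0,0],
    [0,0,0],
    [0,0,0],
    [0,0,0],
    [0,0,0],
    [0,0,0],
    [0,0,0],
    [0,0,0],
    [0,0,0],
    [0,0,0],
    [0,0,0]
  ],
  "grip": [0.2,0.2,0.2,0.2,0.2,0.2,0.2,0.2,0.2,0.2,0.2,0.2,0.2,0.2,0.2],
  "newtons": 35
}}

```text
clock: 7.7
eef_pos: [0.4405, -0.2056, 0.0361]
tcp_rot: [[1.0, -0.001, -0.001], [-0.001, -1.0, 0.001], [-0.001, -0.001, -1.0]]
wrist_force: [0.5, 0.3, 0.2]
grip_width: 0.337
```

```bash
python3 - <<'E'
from h import *
im,c=snap("wrist","pics/w6.png");im2,c=snap("scene","pics/sc6.png")
b=cv2.resize(im2[210:300,270:370],(440,400),interpolation=cv2.INTER_CUBIC)
a=im[:,140:500];cv2.imwrite("pics/c6.png",np.hstack([a,b]));o=env.get_obs();print(o["eef_pos"],o["wrist_force"],o["torque"],o["grip_width"])
E
```

```text
[ 0.43990293 -0.20499977  0.0358097 ] [ 0.87633131  0.57563998 -1.16914622] [ 0.03875622 -0.0445616  -0.01044016] 0.3351814128950574
```

View pics/c6.png

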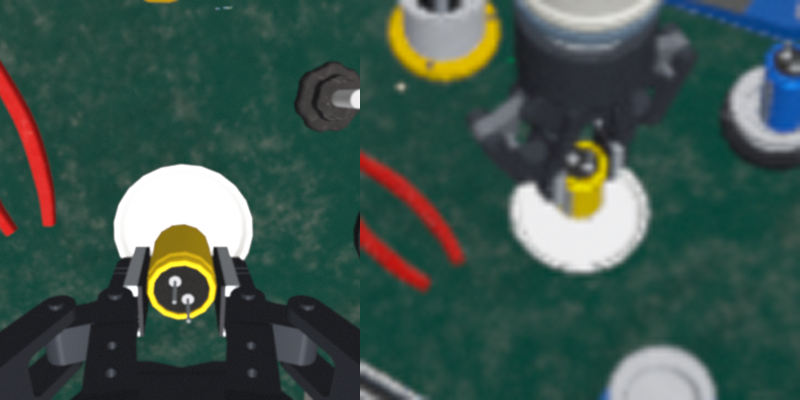

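Call:
{"fn": "play_rows", "kwargs": {
  "xyz": [
    [0,0,8],
    [0,0,15],
    [0,0,19],
    [0,0,19],
    [0,0,19]
  ],
  "rot": [
    [0,0,0],
    [0,0,0],
    [0,0,0],
    [0,0,0],
    [0,0,0]
  ],
  "grip": [0.2,0.2,0.2,0.2,0.2]
}}

```text
clock: 8.43
eef_pos: [0.4414, -0.205, 0.0189]
tcp_rot: [[1.0, 0.0, 0.0], [0.0, -1.0, -0.0], [0.0, 0.0, -1.0]]
wrist_force: [-0.2, 0.0, -1.0]
grip_width: 0.337
```

```bash
python3 - <<'E'
from h import *
o=env.get_obs();print(o["eef_pos"],o["wrist_force"])
im2,c=snap("scene","pics/sc7.png")
b=cv2.resize(im2[210:300,270:370],(660,600),interpolation=cv2.INTER_CUBIC);cv2.imwrite("pics/c7.png",b)
E
```

```text
[ 0.44139264 -0.20503374  0.01890959] [-0.19793001  0.01247    -1.01978985]
```

View pics/c7.png

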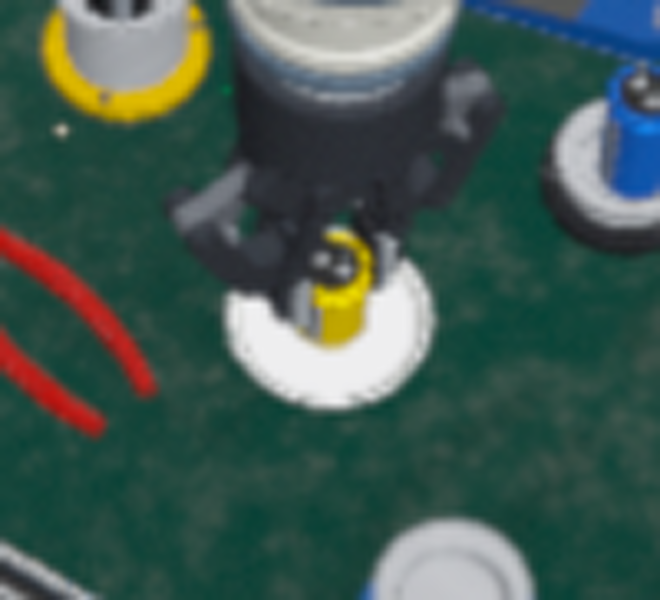

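Call:
{"fn": "play_rows", "kwargs": {
  "xyz": [
    [0,0,2],
    [0,0,3.5],
    [0,0,3.5]
  ],
  "rot": [
    [0,0,0],
    [0,0,0],
    [0,0,0]
  ],
  "grip": [0.2,0.2,0.2]
}}

```text
clock: 8.85
eef_pos: [0.4411, -0.2049, 0.0151]
tcp_rot: [[1.0, 0.0, -0.0], [0.0, -1.0, 0.0], [-0.0, -0.0, -1.0]]
wrist_force: [-0.5, 0.5, -0.2]
grip_width: 0.338
```

Call:
{"fn": "play_rows", "kwargs": {
  "xyz": [
    [0,0,1.5],
    [0,0,1.5],
    [0,0,1.5]
  ],
  "rot": [
    [0,0,0],
    [0,0,0],
    [0,0,0]
  ],
  "grip": [0.2,0.2,0.2]
}}

```text
clock: 9.22
eef_pos: [0.4413, -0.205, 0.0148]
tcp_rot: [[1.0, -0.0, 0.0], [-0.0, -1.0, -0.0], [0.0, 0.0, -1.0]]
wrist_force: [-4.0, 2.1, 17.1]
grip_width: 0.337
```

Call:
{"fn": "play_rows", "kwargs": {
  "xyz": [
    [0,0,-0.5],
    [0,0,-0.5],
    [0,0,-0.5],
    [0,0,-1],
    [0,0,-15],
    [0,0,-45],
    [0,0,-85],
    [0,0,-105],
    [20,0,-105],
    [60,0,-105],
    [100,0,-105],
    [130,1,-105],
    [139,1,-105],
    [139,1,-105],
    [139,1,-105]
  ],
  "rot": [
    [0,0,0],
    [0,0,0],
    [0,0,0],
    [0,0,0],
    [0,0,0],
    [0,0,0],
    [0,0,0],
    [0,0,0],
    [0,0,0],
    [0,0,0],
    [0,0,0],
    [0,0,0],
    [0,0,0],
    [0,0,0],
    [0,0,0]
  ],
  "grip": [0.33,0.45,0.65,0.65,0.65,0.65,0.65,0.65,0.65,0.65,0.65,0.65,0.65,0.65,0.65]
}}

```text
clock: 11.1
eef_pos: [0.5789, -0.2059, 0.1187]
tcp_rot: [[1.0, -0.0, -0.001], [-0.0, -1.0, 0.0], [-0.001, -0.0, -1.0]]
wrist_force: [-0.2, -0.1, -0.1]
grip_width: 0.653
```

```bash
python3 - <<'E'
from h import *
im,c=snap("wrist","pics/w8.png");im2,c=snap("scene","pics/sc8.png")
b=cv2.resize(im2[110:310,260:460],(400,400),interpolation=cv2.INTER_CUBIC)
a=im[:,120:520];cv2.imwrite("pics/c8.png",np.hstack([a,b]));o=env.get_obs();print(o["eef_pos"],o["wrist_force"],o["clock"],o["grip_width"])
E
```

```text
[ 0.57912763 -0.20601123  0.11877172] [0.06518516 0.08452415 0.31633237] 11.2 0.6494283487964724
```

View pics/c8.png

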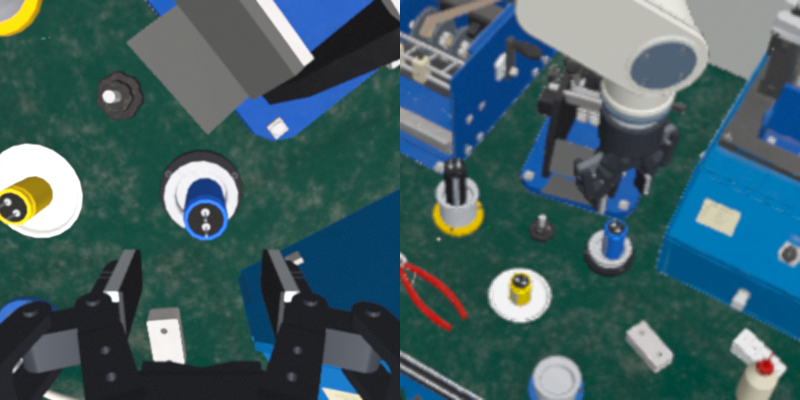

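```bash
python3 - <<'E'
from h import *
im,c=load("pics/w8.png")
print("btop",at("w",(325.5,221.5),.066,c).round(4),"rim",at("w",(322,196),.022,c).round(4))
for z in(0,.03,.06,.1): print(z,"plate",at("w",(328,133),z,c).round(3),"box",at("w",(360,270),z,c).round(3),"bluebase",at("w",(393,137),z,c).round(3))
# triangulate box top corner & plate corner between top and scene
def tri(u1,u2):
    C1,d1=ray("top",u1);C2,d2=ray("scene",u2);d1/=np.linalg.norm(d1);d2/=np.linalg.norm(d2)
    A=np.c_[d1,-d2];s=np.linalg.lstsq(A,C2-C1,rcond=None)[0];return ((C1+s[0]*d1+C2+s[1]*d2)/2).round(3),np.linalg.norm(C1+s[0]*d1-C2-s[1]*d2).round(4)
E
```

```text
btop [ 0.5813 -0.2077  0.066 ] rim [ 0.5791 -0.2039  0.022 ]
0 plate [ 0.584 -0.159  0.   ] box [ 0.613 -0.28   0.   ] bluebase [ 0.636 -0.162  0.   ]
0.03 plate [ 0.583 -0.155  0.03 ] box [ 0.61  -0.263  0.03 ] bluebase [ 0.629 -0.158  0.03 ]
0.06 plate [ 0.583 -0.152  0.06 ] box [ 0.606 -0.246  0.06 ] bluebase [ 0.623 -0.154  0.06 ]
0.1 plate [ 0.582 -0.148  0.1  ] box [ 0.6   -0.224  0.1  ] bluebase [ 0.614 -0.149  0.1  ]
```

Call:
{"fn": "play_rows", "kwargs": {
  "xyz": [
    [1,1,20],
    [2,1,50],
    [2,1,72],
    [2,1,82],
    [2,1,83],
    [2,1,83],
    [2,1,83],
    [2,1,83],
    [2,1,83],
    [2,1,83],
    [2,1,83]
  ],
  "rot": [
    [0,0,0],
    [0,0,0],
    [0,0,0],
    [0,0,0],
    [0,0,0],
    [0,0,0],
    [0,0,0],
    [0,0,0],
    [0,0,0],
    [0,0,0],
    [0,0,0]
  ],
  "grip": [0.65,0.65,0.65,0.65,0.65,0.65,0.5,0.4,0.3,0.2,0.2],
  "newtons": 35
}}

```text
clock: 12.58
eef_pos: [0.5826, -0.2072, 0.0364]
tcp_rot: [[1.0, 0.0, 0.001], [0.0, -1.0, -0.0], [0.001, 0.0, -1.0]]
wrist_force: [-0.9, 0.9, 6.6]
grip_width: 0.338
```

```bash
python3 - <<'E'
from h import *
im,c=snap("wrist","pics/w9.png")
a=im[80:400,120:520];cv2.imwrite("pics/c9.png",a);o=env.get_obs();print(o["eef_pos"],o["wrist_force"],o["clock"],o["grip_width"])
E
```

```text
[ 0.58255985 -0.20714635  0.03635587] [-1.06045133  0.43137727  5.50078906] 12.625 0.34468128158986017
```

View pics/c9.png

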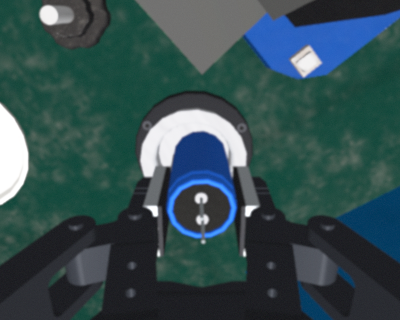

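Call:
{"fn": "play_rows", "kwargs": {
  "xyz": [
    [0,0,-5],
    [0,0,-15],
    [0,0,-35],
    [0,0,-60],
    [0,0,-75],
    [-20,16,-75],
    [-55,45,-75],
    [-95,77,-75],
    [-130,105,-75],
    [-155,125,-75],
    [-167,135,-75],
    [-167,135,-75],
    [-167,135,-60],
    [-167,135,-45],
    [-167,135,-40],
    [-167,135,-40]
  ],
  "rot": [
    [0,0,0],
    [0,0,0],
    [0,0,0],
    [0,0,0],
    [0,0,0],
    [0,0,0],
    [0,0,0],
    [0,0,0],
    [0,0,0],
    [0,0,0],
    [0,0,0],
    [0,0,0],
    [0,0,0],
    [0,0,0],
    [0,0,0],
    [0,0,0]
  ],
  "grip": [0.2,0.2,0.2,0.2,0.2,0.2,0.2,0.2,0.2,0.2,0.2,0.2,0.2,0.2,0.2,0.2]
}}

```text
clock: 14.62
eef_pos: [0.4152, -0.3413, 0.0748]
tcp_rot: [[1.0, 0.001, -0.001], [0.001, -1.0, 0.001], [-0.001, -0.001, -1.0]]
wrist_force: [0.0, 0.5, -0.9]
grip_width: 0.343
```

```bash
python3 - <<'E'
from h import *
im,c=snap("wrist","pics/w10.png");im2,c2=snap("scene","pics/sc10.png")
b=cv2.resize(im2[250:350,280:380],(400,400),interpolation=cv2.INTER_CUBIC)
a=cv2.resize(im[120:320,220:420],(400,400));cv2.imwrite("pics/c10.png",np.hstack([a,b]));o=env.get_obs();print(o["eef_pos"],o["wrist_force"],o["clock"],o["grip_width"])
P=lambda p:cv2.projectPoints(np.array([p],float),c["rvec"],c["tvec"],c["camera_matrix"],c["dist_coeffs"])[0][0,0]
print((P(o["eef_pos"]+[0,0,.0296])-[220,120])*2)
E
```

```text
[ 0.41549365 -0.34188951  0.07568881] [ 0.45228302 -0.1192818   0.28667089] 14.725 0.33795150967132276
[204.75885718 344.74463407]
```

View pics/c10.png

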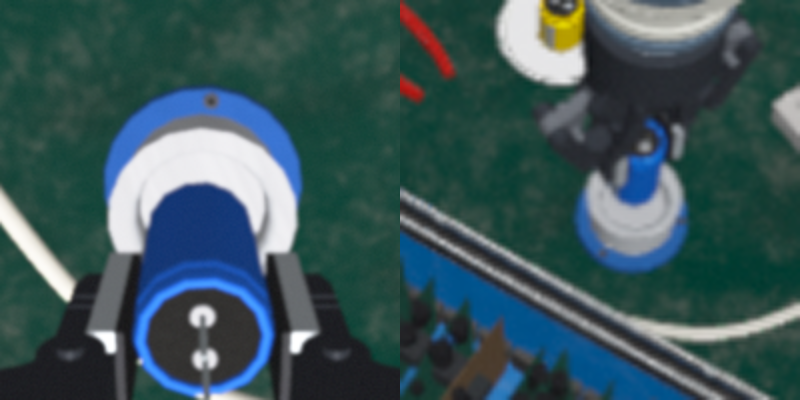

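Call:
{"fn": "play_rows", "kwargs": {
  "xyz": [
    [0,1,6],
    [0,1,14],
    [0,1,20],
    [0,1,22],
    [0,1,22],
    [0,1,22]
  ],
  "rot": [
    [0,0,0],
    [0,0,0],
    [0,0,0],
    [0,0,0],
    [0,0,0],
    [0,0,0]
  ],
  "grip": [0.2,0.2,0.2,0.2,0.2,0.2]
}}

```text
clock: 15.48
eef_pos: [0.4154, -0.3431, 0.0539]
tcp_rot: [[1.0, -0.0, 0.0], [-0.0, -1.0, -0.0], [0.0, 0.0, -1.0]]
wrist_force: [0.0, -1.1, -0.1]
grip_width: 0.34
```

Call:
{"fn": "play_rows", "kwargs": {
  "xyz": [
    [0,0,1],
    [0,0,1.5],
    [0,0,1.5]
  ],
  "rot": [
    [0,0,0],
    [0,0,0],
    [0,0,0]
  ],
  "grip": [0.2,0.2,0.2]
}}

```text
clock: 15.85
eef_pos: [0.4153, -0.3431, 0.0524]
tcp_rot: [[1.0, -0.0, 0.0], [-0.0, -1.0, -0.0], [0.0, 0.0, -1.0]]
wrist_force: [-1.0, 0.1, 1.3]
grip_width: 0.34
```

Call:
{"fn": "play_rows", "kwargs": {
  "xyz": [
    [0,0,0.7],
    [0,0,0.7]
  ],
  "rot": [
    [0,0,0],
    [0,0,0]
  ],
  "grip": [0.2,0.2]
}}

```text
clock: 16.1
eef_pos: [0.4153, -0.3432, 0.0523]
tcp_rot: [[1.0, 0.0, 0.0], [0.0, -1.0, -0.0], [0.0, 0.0, -1.0]]
wrist_force: [-2.1, 0.3, 10.4]
grip_width: 0.338
```

Call:
{"fn": "play_rows", "kwargs": {
  "xyz": [
    [0,0,0],
    [0,0,-0.5],
    [0,0,-0.5],
    [0,0,-1],
    [0,0,-15],
    [0,0,-45],
    [0,0,-90],
    [0,-10,-130],
    [2,-50,-150],
    [5,-100,-150],
    [8,-155,-150],
    [11,-205,-150],
    [14,-250,-150],
    [16,-280,-150],
    [16,-290,-150],
    [16,-290,-150]
  ],
  "rot": [
    [0,0,0],
    [0,0,0],
    [0,0,0],
    [0,0,0],
    [0,0,0],
    [0,0,0],
    [0,0,0],
    [0,0,0],
    [0,0,0],
    [0,0,0],
    [0,0,0],
    [0,0,0],
    [0,0,0],
    [0,0,0],
    [0,0,0],
    [0,0,0]
  ],
  "grip": [0.33,0.45,0.65,0.65,0.65,0.65,0.65,0.65,0.65,0.65,0.65,0.65,0.65,0.65,0.65,0.65]
}}

```text
clock: 18.1
eef_pos: [0.4313, -0.053, 0.202]
tcp_rot: [[1.0, 0.001, 0.001], [0.001, -1.0, -0.0], [0.001, 0.0, -1.0]]
wrist_force: [0.5, 0.1, 0.2]
grip_width: 0.651
```

```bash
python3 - <<'E'
from h import *
im,c=snap("wrist","pics/w11.png");im2,c2=snap("scene","pics/sc11.png")
b=cv2.resize(im2[150:350,200:400],(400,400),interpolation=cv2.INTER_CUBIC)
a=im[:,120:520];cv2.imwrite("pics/c11.png",np.hstack([a,b]));o=env.get_obs();print(o["eef_pos"],o["wrist_force"],o["clock"],o["grip_width"])
E
```

```text
[ 0.43136022 -0.05373269  0.20176247] [ 0.26459584 -0.10162344 -0.12019006] 18.2 0.6506150686439155
```

View pics/c11.png

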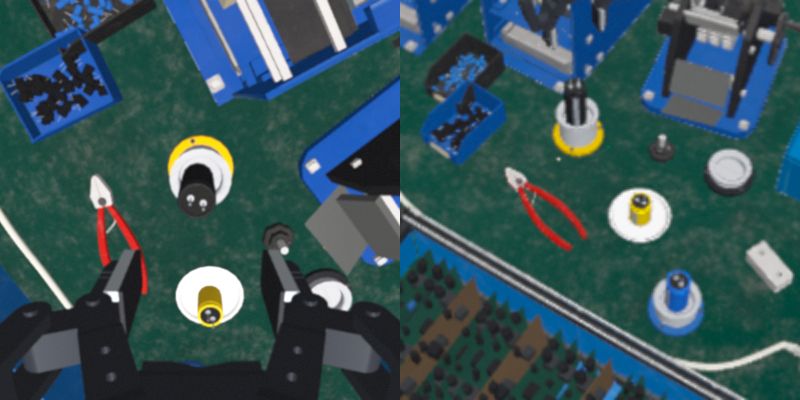

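```bash
python3 - <<'E'
from h import *
im,c=load("pics/w11.png")
cv2.imwrite("pics/c12.png",cv2.resize(im[120:230,270:370],None,fx=5,fy=5,interpolation=cv2.INTER_CUBIC))
print("ttop",at("w",(317,201.5),.114,c).round(4),"rim",at("w",(320,176),.054,c).round(4))
E
```

```text
ttop [ 0.4281 -0.0527  0.114 ] rim [ 0.4301 -0.0477  0.054 ]
```

View pics/c12.png

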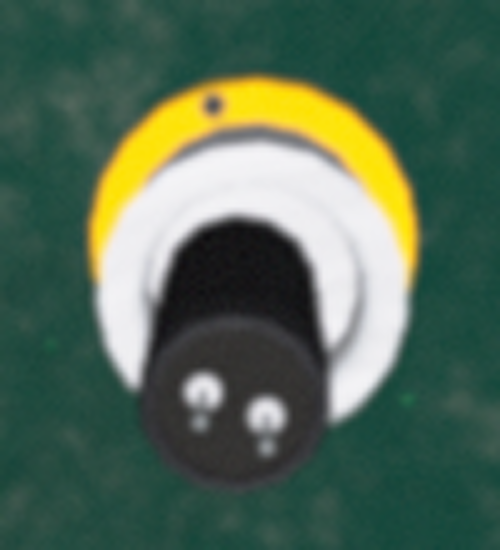

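```bash
python3 - <<'E'
from h import *
im,c=load("pics/w11.png")
print("ttop",at("w",(317.2,200.4),.114,c).round(4),"rim",at("w",(320.4,178.5),.054,c).round(4),"foot",at("w",(320.6,168),.008,c).round(4))
E
```

```text
ttop [ 0.4282 -0.0518  0.114 ] rim [ 0.4305 -0.05    0.054 ] foot [ 0.4306 -0.0502  0.008 ]
```

Call:
{"fn": "play_rows", "kwargs": {
  "xyz": [
    [-1,-1,20],
    [-3,-2,60],
    [-3,-2,95],
    [-3,-2,112],
    [-3,-2,118],
    [-3,-2,118],
    [-3,-2,118],
    [-3,-2,118],
    [-3,-2,118],
    [-3,-2,118],
    [-3,-2,118]
  ],
  "rot": [
    [0,0,0],
    [0,0,0],
    [0,0,0],
    [0,0,0],
    [0,0,0],
    [0,0,0],
    [0,0,0],
    [0,0,0],
    [0,0,0],
    [0,0,0],
    [0,0,0]
  ],
  "grip": [0.65,0.65,0.65,0.65,0.65,0.65,0.5,0.4,0.3,0.2,0.2],
  "newtons": 35
}}

```text
clock: 19.58
eef_pos: [0.4287, -0.051, 0.0842]
tcp_rot: [[1.0, 0.0, 0.001], [0.0, -1.0, -0.0], [0.001, 0.0, -1.0]]
wrist_force: [-0.7, -0.1, 5.5]
grip_width: 0.339
```

```bash
python3 - <<'E'
from h import *
im,c=snap("wrist","pics/w13.png")
a=im[80:400,120:520];cv2.imwrite("pics/c13.png",a);o=env.get_obs();print(o["eef_pos"],o["wrist_force"],o["clock"],o["grip_width"])
E
```

```text
[ 0.42865995 -0.05103451  0.08424406] [-1.00823619 -0.68690464  5.88249452] 19.625 0.33598567185247474
```

View pics/c13.png

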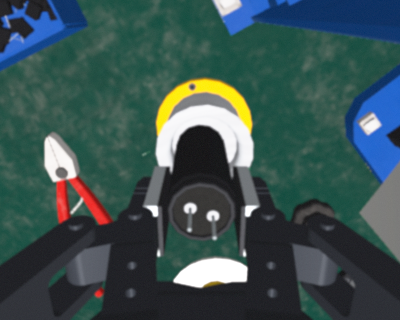

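Call:
{"fn": "play_rows", "kwargs": {
  "xyz": [
    [0,0,-5],
    [0,0,-15],
    [0,0,-35],
    [0,0,-60],
    [0,5,-75],
    [5,30,-75],
    [12,70,-75],
    [25,110,-75],
    [50,140,-75],
    [90,154,-75],
    [125,154,-75],
    [145,154,-75],
    [150,154,-75],
    [150,154,-60],
    [150,154,-35],
    [150,154,-10],
    [150,154,3],
    [150,154,8],
    [150,154,8]
  ],
  "rot": [
    [0,0,0],
    [0,0,0],
    [0,0,0],
    [0,0,0],
    [0,0,0],
    [0,0,0],
    [0,0,0],
    [0,0,0],
    [0,0,0],
    [0,0,0],
    [0,0,0],
    [0,0,0],
    [0,0,0],
    [0,0,0],
    [0,0,0],
    [0,0,0],
    [0,0,0],
    [0,0,0],
    [0,0,0]
  ],
  "grip": [0.2,0.2,0.2,0.2,0.2,0.2,0.2,0.2,0.2,0.2,0.2,0.2,0.2,0.2,0.2,0.2,0.2,0.2,0.2]
}}

```text
clock: 22.0
eef_pos: [0.5782, -0.2051, 0.0756]
tcp_rot: [[1.0, -0.0, 0.0], [-0.0, -1.0, -0.0], [0.0, 0.0, -1.0]]
wrist_force: [0.1, 0.2, -0.1]
grip_width: 0.337
```

```bash
python3 - <<'E'
from h import *
im,c=snap("wrist","pics/w14.png");im2,c2=snap("scene","pics/sc14.png")
b=cv2.resize(im2[170:270,310:410],(400,400),interpolation=cv2.INTER_CUBIC)
a=cv2.resize(im[120:320,220:420],(400,400));cv2.imwrite("pics/c14.png",np.hstack([a,b]));o=env.get_obs();print(o["eef_pos"],o["wrist_force"],o["clock"],o["grip_width"])
P=lambda p:cv2.projectPoints(np.array([p],float),c["rvec"],c["tvec"],c["camera_matrix"],c["dist_coeffs"])[0][0,0]
print((P(o["eef_pos"]+[0,0,.0298])-[220,120])*2)
E
```

```text
[ 0.5787242  -0.20520492  0.07630334] [ 0.25656317  0.70750769 -1.21190897] 22.1 0.3352734941839647
[206.13065397 343.18102675]
```

View pics/c14.png

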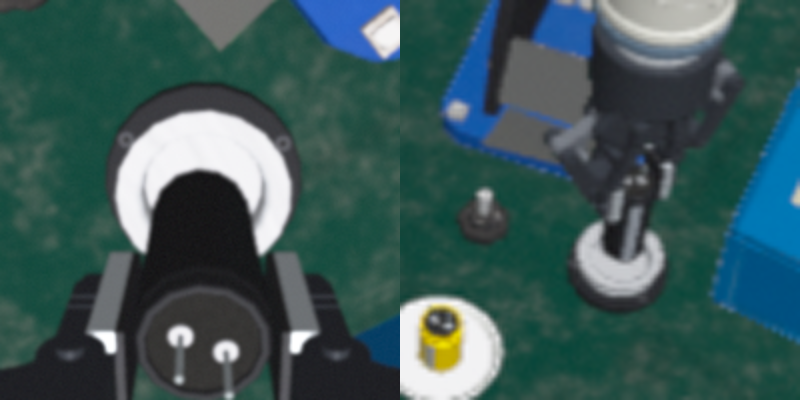

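Call:
{"fn": "play_rows", "kwargs": {
  "xyz": [
    [0,0,6],
    [0,0,14],
    [0,0,20],
    [0,0,22.5],
    [0,0,23.5],
    [0,0,23.5],
    [0,0,23.5]
  ],
  "rot": [
    [0,0,0],
    [0,0,0],
    [0,0,0],
    [0,0,0],
    [0,0,0],
    [0,0,0],
    [0,0,0]
  ],
  "grip": [0.2,0.2,0.2,0.2,0.2,0.2,0.2]
}}

```text
clock: 22.98
eef_pos: [0.5779, -0.205, 0.0523]
tcp_rot: [[1.0, 0.0, -0.001], [0.0, -1.0, 0.0], [-0.001, -0.0, -1.0]]
wrist_force: [-3.4, 1.0, 5.8]
grip_width: 0.338
```

Call:
{"fn": "play_rows", "kwargs": {
  "xyz": [
    [0,0,0],
    [0,0,-0.5],
    [0,0,-0.5],
    [0,0,-1],
    [0,0,-15],
    [0,0,-40],
    [0,0,-65],
    [-15,0,-65],
    [-50,0,-65],
    [-90,0,-65],
    [-125,0,-60],
    [-137,0,-50],
    [-137,0,-50],
    [-137,0,-50]
  ],
  "rot": [
    [0,0,0],
    [0,0,0],
    [0,0,0],
    [0,0,0],
    [0,0,0],
    [0,0,0],
    [0,0,0],
    [0,0,0],
    [0,0,0],
    [0,0,0],
    [0,0,0],
    [0,0,0],
    [0,0,0],
    [0,0,0]
  ],
  "grip": [0.33,0.45,0.65,0.65,0.65,0.65,0.65,0.65,0.65,0.65,0.65,0.65,0.65,0.65]
}}

```text
clock: 24.72
eef_pos: [0.4425, -0.2054, 0.1021]
tcp_rot: [[1.0, 0.0, 0.001], [0.0, -1.0, -0.0], [0.001, 0.0, -1.0]]
wrist_force: [0.0, -0.4, 0.8]
grip_width: 0.652
```

```bash
python3 - <<'E'
from h import *
im,c=snap("wrist","pics/w15.png");im2,c2=snap("scene","pics/sc15.png")
b=cv2.resize(im2[150:350,250:450],(400,400),interpolation=cv2.INTER_CUBIC)
a=im[:,120:520];cv2.imwrite("pics/c15.png",np.hstack([a,b]));o=env.get_obs();print(o["eef_pos"],o["wrist_force"],o["clock"],o["grip_width"])
m=cv2.inRange(cv2.cvtColor(im,cv2.COLOR_BGR2HSV),(20,100,80),(35,255,255));ys,xs=np.where(m[150:300]);print(xs.min(),xs.max(),ys.min()+150,ys.max()+150)
E
```

```text
[ 0.44253246 -0.20527481  0.10217695] [ 0.09623276 -0.26824285 -0.23002703] 24.825 0.6472688728169556
299 340 182 234
```

View pics/c15.png

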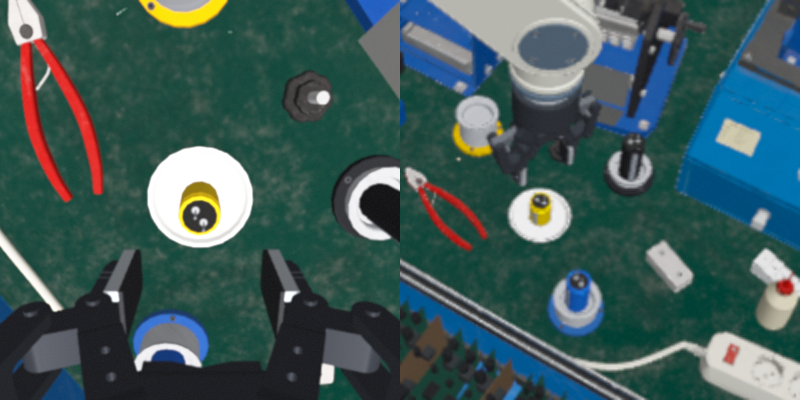

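Call:
{"fn": "play_rows", "kwargs": {
  "xyz": [
    [-1,0,20],
    [-1,0,50],
    [-1,0,72],
    [-1,0,82],
    [-1,0,86],
    [-1,0,86],
    [-1,0,86],
    [-1,0,86],
    [-1,0,86],
    [-1,0,86],
    [-1,0,86]
  ],
  "rot": [
    [0,0,0],
    [0,0,0],
    [0,0,0],
    [0,0,0],
    [0,0,0],
    [0,0,0],
    [0,0,0],
    [0,0,0],
    [0,0,0],
    [0,0,0],
    [0,0,0]
  ],
  "grip": [0.65,0.65,0.65,0.65,0.65,0.65,0.5,0.4,0.3,0.2,0.2],
  "newtons": 35
}}

```text
clock: 26.2
eef_pos: [0.4406, -0.2052, 0.0167]
tcp_rot: [[1.0, 0.0, 0.001], [0.0, -1.0, -0.0], [0.001, 0.0, -1.0]]
wrist_force: [-0.4, 1.1, 5.1]
grip_width: 0.339
```

Call:
{"fn": "play_rows", "kwargs": {
  "xyz": [
    [0,0,-5],
    [0,0,-15],
    [0,0,-35],
    [0,0,-65],
    [0,0,-85],
    [-1,-15,-85],
    [-3,-45,-85],
    [-5,-85,-85],
    [-8,-125,-85],
    [-10,-148,-85],
    [-10,-155,-85],
    [-10,-155,-85],
    [-10,-155,-70],
    [-10,-155,-60],
    [-10,-155,-60],
    [-10,-155,-60]
  ],
  "rot": [
    [0,0,0],
    [0,0,0],
    [0,0,0],
    [0,0,0],
    [0,0,0],
    [0,0,0],
    [0,0,0],
    [0,0,0],
    [0,0,0],
    [0,0,0],
    [0,0,0],
    [0,0,0],
    [0,0,0],
    [0,0,0],
    [0,0,0],
    [0,0,0]
  ],
  "grip": [0.2,0.2,0.2,0.2,0.2,0.2,0.2,0.2,0.2,0.2,0.2,0.2,0.2,0.2,0.2,0.2]
}}

```text
clock: 28.2
eef_pos: [0.4303, -0.0503, 0.0761]
tcp_rot: [[1.0, -0.001, -0.0], [-0.001, -1.0, -0.0], [-0.0, 0.0, -1.0]]
wrist_force: [1.1, -0.8, -0.6]
grip_width: 0.337
```

```bash
python3 - <<'E'
from h import *
im,c=snap("wrist","pics/w16.png");im2,c2=snap("scene","pics/sc16.png")
b=cv2.resize(im2[150:250,240:340],(400,400),interpolation=cv2.INTER_CUBIC)
a=cv2.resize(im[120:320,220:420],(400,400));cv2.imwrite("pics/c16.png",np.hstack([a,b]));o=env.get_obs();print(o["eef_pos"],o["wrist_force"],o["clock"],o["grip_width"])
P=lambda p:cv2.projectPoints(np.array([p],float),c["rvec"],c["tvec"],c["camera_matrix"],c["dist_coeffs"])[0][0,0]
print((P(o["eef_pos"]+[0,0,.0263])-[220,120])*2)
E
```

```text
[ 0.43053945 -0.05019676  0.07632935] [ 0.91739017 -0.49963361 -1.15118731] 28.3 0.331772903193105
[204.30941496 331.579766  ]
```

View pics/c16.png

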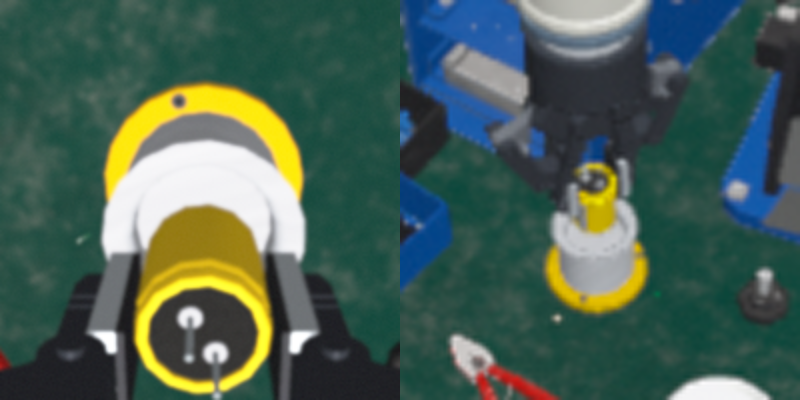

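Call:
{"fn": "play_rows", "kwargs": {
  "xyz": [
    [0,0,6],
    [0,0,14],
    [0,0,19],
    [0,0,20.5],
    [0,0,20.5],
    [0,0,20.5]
  ],
  "rot": [
    [0,0,0],
    [0,0,0],
    [0,0,0],
    [0,0,0],
    [0,0,0],
    [0,0,0]
  ],
  "grip": [0.2,0.2,0.2,0.2,0.2,0.2]
}}

```text
clock: 29.05
eef_pos: [0.4299, -0.0499, 0.0557]
tcp_rot: [[1.0, 0.0, -0.001], [0.0, -1.0, 0.0], [-0.001, -0.0, -1.0]]
wrist_force: [-2.4, 0.1, 7.4]
grip_width: 0.333
```

Call:
{"fn": "play_rows", "kwargs": {
  "xyz": [
    [0,0,0],
    [0,0,-0.5],
    [0,0,-0.5],
    [0,0,-1],
    [0,0,-15],
    [0,0,-45],
    [0,0,-90],
    [0,20,-140],
    [0,50,-170],
    [0,80,-180],
    [0,80,-180],
    [0,80,-180]
  ],
  "rot": [
    [0,0,0],
    [0,0,0],
    [0,0,0],
    [0,0,0],
    [0,0,0],
    [0,0,0],
    [0,0,0],
    [0,0,0],
    [0,0,0],
    [0,0,0],
    [0,0,0],
    [0,0,0]
  ],
  "grip": [0.33,0.45,0.65,0.65,0.65,0.65,0.65,0.65,0.65,0.65,0.65,0.65]
}}

```text
clock: 30.55
eef_pos: [0.4297, -0.1296, 0.2356]
tcp_rot: [[1.0, -0.001, -0.0], [-0.001, -1.0, 0.0], [-0.0, -0.0, -1.0]]
wrist_force: [-0.2, 0.3, 0.3]
grip_width: 0.65
```

```bash
python3 - <<'E'
from h import *
im,c=snap("wrist","pics/w17.png");im2,c2=snap("scene","pics/sc17.png")
b=cv2.resize(im2[150:350,250:450],(400,400),interpolation=cv2.INTER_CUBIC)
a=im[:,120:520];cv2.imwrite("pics/c17.png",np.hstack([a,b]));o=env.get_obs();print(o["eef_pos"],o["wrist_force"],o["clock"],o["grip_width"])
E
```

```text
[ 0.42963877 -0.12918453  0.23509027] [ 0.20749085  0.63406285 -0.87759805] 30.65 0.6483385743747347
```

View pics/c17.png

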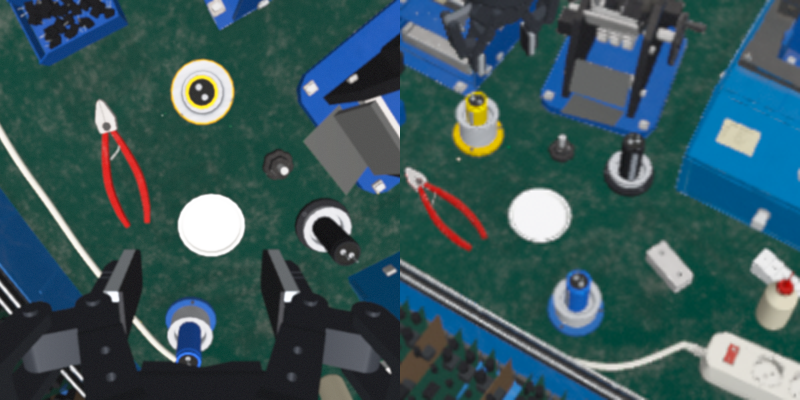

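```bash
python3 - <<'E'
from h import *
a=cv2.imread("pics/sc1.png").astype(int);b=cv2.imread("pics/sc17.png").astype(int)
for n,(x0,x1,y0,y1) in dict(knob=(322,340,214,232),die=(370,400,268,300),bottle=(424,454,286,318)).items(): print(n,abs(a[y0:y1,x0:x1]-b[y0:y1,x0:x1]).mean().round(2),abs(a[y0:y1,x0:x1]-b[y0:y1,x0:x1]).max())
print(env.hand_in())
E
```

```text
knob 22.41 161
die 7.11 12
bottle 7.73 12
the job is handed in; nothing more can be done
None
```

```bash
python3 - <<'E'
import cv2
a=cv2.imread("pics/scene0.png").astype(int);b=cv2.imread("pics/sc17.png").astype(int)
d=abs(a[214:232,322:340]-b[214:232,322:340]);print(d.mean(),d.max())
E
```

```text
17.003086419753085 36
```

The three capacitors are now in their own nests and the job is handed in at about 31 s of the 83 s allowed. I parked the short yellow one in the dish, moved the middle blue one to the middle nest and the tall black one to the low nest. Then I moved the yellow one from the dish to the high nest.

**Last checks:**
- **Placing:** each capacitor met its nest floor within about 0.2 mm of the height expected from its grip. The final scene and wrist pictures show all three upright in the right nests, the dish empty and the gripper clear. I did not measure separately that the tops are level.
- **Bystanders:** the die block and the bottle match their earlier pictures. The knob check first disagreed (max difference 161), because the arm covers the knob in that picture. Against the first picture of all it differs by at most 36, with the knob at the same pixel (about 331, 224), so I take it as lighting and not movement.
- **Forces:** the largest wrist force I read was about 17 N, while setting the yellow one down in the dish.

**What went wrong:** the fingertips proved to be some 30 mm shorter than the tool description says. On the first grasp the jaws closed in the air above the yellow capacitor, without disturbing it. I re-measured them in the pictures and gripped lower from then on.

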